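# Click-test the hanging fry timers and set the faulty ones aside

### The arm

A 6-joint arm with a two-finger parallel gripper is mounted at the origin on a cart in front of the work surface, level with it; the furniture and walls round the work are solid. World frame = base frame: x ahead of the robot, y to its left, z up, the work surface at z = 0. Lengths are in m, angles in degrees, forces in N, time in s.
With the tool pointing down it reaches from about 0.3 to 0.85 m from the base axis. Payload 5.4 kg.
Tool frame: the origin (TCP) lies midway between the tips of the shut fingers; the grasp point (between the pads) lies 19 mm behind it; z points along the fingers, y is the direction in which the jaws open and shut (so a half turn about z gives the same grasp; the last joint's range is limited). The gripper opens to 85 mm and grips with 20 to 120 N. Pads are 22 mm wide; open, the fingers measure 114 mm over their backs; the gripper's body (76 mm by 85 mm) begins 54 mm behind the grasp point. The pads swing forward as they close: fully open they stand 13 mm farther back than shut.
Start: joints at [-84.517, 9.076, 91.501, -0, 79.423, -12.038], TCP at [0.173, -0.548, 0.231] pointing down, gripper open.
Joint ranges: [-166.64, 166.64], [-54.1, 131.32], [10.49, 154.53], [-73.88, 253.88], [9.74, 151.15], [-171.62, 171.62]. Speed limits (degrees/s): [147.25, 147.25, 180, 180, 180, 180].

### API

Orientations are given as [roll, pitch, yaw] about the fixed x, y, z axes, in that order (R = Rz(yaw) Ry(pitch) Rx(roll)).
In Python, from workcell import * gives the robot as it stands.
- The arm moves only by the tool send_rows, never from a script. Its argument "moves" is a list that holds one entry, the list of rows, each a list of 5 numbers: the shift along the tool's x, y, z in m, then the turn about the tool's z in units of 6 degrees (1.0 is 6 degrees), then the opening, from -1 (shut) to 1 (fully open). A call has 1 to 12 rows; each row is the pose to reach, as a shift and turn from the pose commanded when the call began, along the tool's axes at that moment; what a row does not reach only later rows make up. A row lasts 1/12 s, in which the tool goes at most 41.7 mm and 7.16 degrees, less where a joint would pass 70% of its speed; a pose out of reach is approached as far as the arm can. A call with a gripper value outside its range is refused whole. The fingers move at their own pace and stop on an object; "squeeze" is the grip in N (left out, the last holds). Time passes only in rows, so rows that repeat a pose let the fingers close. It gives the time, the measured TCP pose, the force and the opening at its end, in the units of the state.
- get_state(): the state, without advancing time (a new reading comes with each control period).
- get_image(name): name is "scene" or "top" or "wrist"; returns the picture (384x512x3 uint8, red, green, blue); there is no depth.
- get_calibration(name): a dict with "fovy" (degrees; the focal length in pixels is half the picture's height over the tangent of half this angle, whatever the lens; pixels are square), "cx", "cy" (the principal point, pixels), "dist_coeffs" ([k1, k2, p1, p2, k3] as OpenCV has them; the pictures are not rectified), "R" (3x3) and "t" (3): a world point X has camera coordinates R X + t; the wrist camera has in their place "tool_from_camera" (4x4, takes a point from camera to tool coordinates, whose origin is the TCP and whose axes are the flange's). Camera axes: x right, y down, z forward; pixel columns grow to the right and rows downward; lengths in m; the calibration is good to about 2 mm. A picture is of the moment at which its call begins: read the wrist's pose just before it. get_calibration takes no time and is no camera call.
- close_job(): hands the job in, once; it reports no verdict.
The state is a dict: "time": time; "joint_pos": joint angles; "joint_velocities": joint speeds; "tau": joint torques, N m; "tcp_pos": TCP position; "tcp_rot": TCP orientation; "force": force on the tool from outside, world axes, zero at the start; "torque": the same for the moment, N m; "gripper_width": opening from 0.0 (shut) to 1.0 (fully open).
Only numpy, scipy, OpenCV 4.12 (cv2) and the standard library are available. Lean on these libraries where they do the work, as an engineer would, in place of code of your own. Each camera call takes 0.05 s, during which the arm holds its last target. There are 200 camera calls.

### The job

Test the three push-button timers that hang on the sloping board: press each button fully home and let it go again, all three before any timer is taken down. A timer whose button stays in is good and must stay hanging where it is; take down every timer whose button springs back out (slide it up the slope until the stud reaches the wide end of the keyhole in its back, then lift it off) and lay it flat on its back inside the low tray. Leave everything else where it stands.

Things in the scene. Friction and masses are not known exactly. Their poses are not given: they have to be found in the camera images.
- board: sloping steel board, fixed, 276 mm wide, 200 mm up its slope. Origin on the work surface, 78 mm straight under the centre of the board's face. x: level, towards the high edge (the face rises 35 degrees towards +x, so its normal leans 35 degrees from vertical, to -x); y along its width; z up. One timer hangs on each of its 3 studs, slanted like the board, 90 mm apart; which hangs where varies
- stud_2 (a point): foot of the middle stud, on the board's face, 15.5 mm up the slope from its centre; the other two studs are 90 mm to either side along the board's y. Shaft 5 mm thick, head 14 mm across and 3 mm thick, its top 10 mm off the face, so a timer on it has 3 mm of play off the face. The front edge of the board has a lip 9 mm proud
- timer_a_centre (a point): middle of a push-button timer: grey plastic box 110 mm long (+x end up the slope) x 48 wide (y) x 36 high (z, out of the face), 0.2 to 0.35 kg; 18 mm in front of its flat back. Grasp it across the 48 mm. A keyhole in its back hangs on the stud: it must go 27 mm (+-2) up the slope to bring the wide end to the stud head, then 11 mm or more straight off the face frees it
- timer_a_button_top (a point): centre of the top of timer_a's button, a round black cap 30 mm across that stands 18.5 mm out of the timer's front when out; 14 mm towards the +x end from the timer's centre. The point moves with the button
- timer_a_button (a joint): travel of timer_a's button in m: 0 = out, 0.014 = fully home, straight towards the timer's back; takes about 1.5 to 3.5 N. After a full press and release the button of a good timer stays in at about 0.010 for good, that of a faulty one springs back to 0
- timer_a_flag (a joint): small white tested-flag in a slot in the lower end face of timer_a, in m: 0 = not tested; the button carries it down and it stays at the farthest travel the button has had (0.014 after a full press)
- timer_b_centre (a point): middle of a second timer, alike in looks and size to timer_a. In each timer's back: a 4 mm plate with a slot 9 mm wide, its upper end now on the stud, and a 20 mm square hole at the slot's lower end, which the 14 mm stud head passes. The stud stops the timer from going down the slope, and sideways by more than 2 mm
- timer_b_button_top (a point): centre of the top of timer_b's button, a round black cap 30 mm across that stands 18.5 mm out of the timer's front when out; 14 mm towards the +x end from the timer's centre. The point moves with the button
- timer_b_button (a joint): travel of timer_b's button in m: 0 = out, 0.014 = fully home, straight towards the timer's back; takes about 1.5 to 3.5 N. After a full press and release the button of a good timer stays in at about 0.010 for good, that of a faulty one springs back to 0
- timer_b_flag (a joint): small white tested-flag in a slot in the lower end face of timer_b, in m: 0 = not tested; the button carries it down and it stays at the farthest travel the button has had (0.014 after a full press)
- timer_c_centre (a point): middle of a third timer, alike in looks and size to timer_a and timer_b. On the front each has a display at the lower end and the round button above it. Which timers are faulty cannot be seen; one or two of the three are
- timer_c_button_top (a point): centre of the top of timer_c's button, a round black cap 30 mm across that stands 18.5 mm out of the timer's front when out; 14 mm towards the +x end from the timer's centre. The point moves with the button
- timer_c_button (a joint): travel of timer_c's button in m: 0 = out, 0.014 = fully home, straight towards the timer's back; takes about 1.5 to 3.5 N. After a full press and release the button of a good timer stays in at about 0.010 for good, that of a faulty one springs back to 0
- timer_c_flag (a joint): small white tested-flag in a slot in the lower end face of timer_c, in m: 0 = not tested; the button carries it down and it stays at the farthest travel the button has had (0.014 after a full press)
- tray: low open steel tray for repairs, fixed, 86 mm (its x) x 270 mm (its y), walls 3 mm thick and 9 mm high, floor 3 mm thick; small flat tabs at its ends. Origin: centre of its underside, on the work surface; z up. Two timers fit end to end, their length along the tray's y: for instance with centres at tray y = +65 and -65 mm
- oil_bottle: bystander, to be left alone: brown table bottle with a white nozzle, 58 mm across and 206 mm tall; origin at the centre of its underside
- squeeze_left: bystander, to be left alone: yellow squeeze bottle, 63 mm across and 226 mm tall; origin at the centre of its underside
- squeeze_right: bystander, to be left alone: white squeeze bottle, 62 mm across and 212 mm tall; origin at the centre of its underside
- dredger: bystander, to be left alone: aluminium salt shaker, 68 mm across and 115 mm tall; origin at the centre of its underside
- dip_tub: bystander, to be left alone: small lidded dip tub, 66 x 73 x 37 mm; origin at the centre of its underside
- ramekin: bystander, to be left alone: small open steel pot, 67 mm across and 52 mm tall; origin at the centre of its underside
- pad: bystander, to be left alone: flat note pad, 116 x 74 x 9 mm; origin at the centre of its underside
- tin: bystander, to be left alone: food tin, 57 mm across and 72 mm tall; origin at the centre of its underside

How it is judged (in metres and radians):
On the way:
1. all three buttons have been pressed home (each tested-flag beyond 12 mm) while all three timers still hang within 15 mm of where they started (value of joint each of timer_a_flag, timer_b_flag, timer_c_flag above 0.012 m and distance of each of timer_a_centre, timer_b_centre, timer_c_centre from where it was at the start of the episode below 0.015 m), for 0.1 s.
At the end, for the whole second after the job is handed in: Timers whose button stayed in (over 8 mm) hang within 15 mm of their start; timers whose button came out lie back down (tilt under 0.08 rad) on the tray floor, centre within 30 mm (x) and 110 mm (y) of the tray's centre and 14 to 27 mm above its underside (((value of joint timer_a_button above 0.008 m and distance of timer_a_centre from where it was at the start of the episode below 0.015 m) or (not (value of joint timer_a_button above 0.008 m) and x of timer_a_centre in the frame of tray between -0.03 and 0.03 m and y of timer_a_centre in the frame of tray between -0.11 and 0.11 m and z of timer_a_centre in the frame of tray between 0.014 and 0.027 m and angle between timer_a_centre's own z axis and vertical below 0.08 rad)) and ((value of joint timer_b_button above 0.008 m and distance of timer_b_centre from where it was at the start of the episode below 0.015 m) or (not (value of joint timer_b_button above 0.008 m) and x of timer_b_centre in the frame of tray between -0.03 and 0.03 m and y of timer_b_centre in the frame of tray between -0.11 and 0.11 m and z of timer_b_centre in the frame of tray between 0.014 and 0.027 m and angle between timer_b_centre's own z axis and vertical below 0.08 rad)) and ((value of joint timer_c_button above 0.008 m and distance of timer_c_centre from where it was at the start of the episode below 0.015 m) or (not (value of joint timer_c_button above 0.008 m) and x of timer_c_centre in the frame of tray between -0.03 and 0.03 m and y of timer_c_centre in the frame of tray between -0.11 and 0.11 m and z of timer_c_centre in the frame of tray between 0.014 and 0.027 m and angle between timer_c_centre's own z axis and vertical below 0.08 rad))); the robot touches nothing.
It fails at once if a bystander is pushed more than 30 mm (distance of any of oil_bottle, squeeze_left, squeeze_right, dredger, dip_tub, ramekin, pad, tin from where it was at the start of the episode above 0.03 m).
It fails at once if a bystander is tipped over (angle between any of oil_bottle, squeeze_left, squeeze_right, dredger, dip_tub, ramekin, pad, tin's own z axis and vertical above 0.5 rad).
It also fails if it takes over 72 s, if anything falls off the work surface, if the arm or the gripper's body presses on something with over 40 N, if the wrist force passes 120 N, or if a joint passes its speed limit or range.

## Working session

There is one attempt and no reset: what is moved stays moved. The work goes in short steps, Python scripts to look and compute and a tool call to move; the robot and the scene stay as the last step left them, time stands still between calls to the robot, and variables do not carry over. Pictures are saved under pics/ and viewed, about 8 in all and at most 12, crops included, and the job is handed in when it is done.

Besides the shell and the picture viewer there is one more tool, called after ">>>" in YAML: its name, and indented under it one key for each argument. send_rows: Moves the arm, as the interface text tells. Its arguments: {"type":"object","properties":{"moves":{"type":"array"},"squeeze":{"type":"number"}},"required":["moves"]}

```bash
ls; mkdir -p pics; cat > h.py <<'E'
from workcell import *
import numpy as np, cv2
from scipy.spatial.transform import Rotation as Ro
def K(c):
    f=192/np.tan(np.radians(c["fovy"])/2); return np.array([[f,0,c["cx"]],[0,f,c["cy"]],[0,0,1.]])
def pose(s):
    T=np.eye(4); T[:3,:3]=Ro.from_euler('xyz',s["tcp_rot"],degrees=True).as_matrix(); T[:3,3]=s["tcp_pos"]; return T
def cam(name,s=None):
    c=get_calibration(name)
    if name=="wrist":
        T=np.linalg.inv(pose(s)@np.array(c["tool_from_camera"])); R,t=T[:3,:3],T[:3,3]
    else: R,t=np.array(c["R"]),np.array(c["t"])
    return K(c),np.array(c["dist_coeffs"],float),R,t
def ray(cm,uv):
    k,d,R,t=cm; p=cv2.undistortPoints(np.array(uv,float).reshape(-1,1,2),k,d).reshape(-1,2)
    v=np.c_[p,np.ones(len(p))]@R; return -R.T@t, v/np.linalg.norm(v,axis=1)[:,None]
def onplane(cm,uv,n,h):
    o,v=ray(cm,uv); n=np.array(n,float); return o+v*((h-o@n)/(v@n))[:,None]
def tri(l):
    A=0;b=0
    for cm,uv in l:
        o,v=ray(cm,uv); P=np.eye(3)-np.outer(v[0],v[0]); A=A+P; b=b+P@o
    return np.linalg.solve(A,b)
def proj(cm,X):
    k,d,R,t=cm; return cv2.projectPoints(np.array(X,float).reshape(-1,1,3),cv2.Rodrigues(R)[0],t,k,d)[0].reshape(-1,2)
def save(im,n): cv2.imwrite(f"pics/{n}.png",im[:,:,::-1])
E
python3 - <<'E'
from h import *
s=get_state();print(s)
for n in("scene","top"):
    save(get_image(n),n); c=cam(n); print(n,c[0][0,0],-c[2].T@c[3],c[2][2],c[1])
print(get_calibration("wrist"))
a=cv2.imread("pics/scene.png");b=cv2.imread("pics/top.png")
E
```

```text
pics
{'time': 0.0, 'joint_pos': array([-8.45176055e+01,  9.11548667e+00,  9.15722924e+01,  6.88987279e-04,
        7.94244881e+01, -1.20389899e+01]), 'joint_velocities': array([ 0.0553171 ,  0.09891198, -0.07489434,  0.02722523,  0.09060977,
        0.09484116]), 'tau': array([-4.54666242e-04, -3.95998335e+01, -3.31429875e+01, -2.14711372e-04,
        8.41447560e-03, -2.27087162e-05]), 'tcp_pos': array([ 0.17302333, -0.54771091,  0.23028806]), 'tcp_rot': array([-1.79890343e+02, -2.40785154e-02,  1.75212342e+01]), 'force': array([ 0.82829797,  0.20570446, -0.0265818 ]), 'torque': array([-0.00099402, -0.00256315, -0.02183716]), 'gripper_width': 1.0007271327243457}
scene 383.1022355564267 [0.01915999 0.7553267  0.64356694] [ 0.49380934 -0.71464573 -0.49541277] [-0.00807288  0.          0.          0.          0.        ]
top 425.0457515257642 [ 0.41312709 -0.018172    1.11216991] [ 0.16202393  0.00945929 -0.98674149] [-0.14782428  0.          0.          0.          0.        ]
{'fovy': 68.57610672163159, 'cx': 252.90607976814064, 'cy': 194.61539307411954, 'dist_coeffs': array([-0.03242083,  0.        ,  0.        ,  0.        ,  0.        ]), 'tool_from_camera': array([[-4.54555706e-05, -9.52465018e-01, -3.04647972e-01,
         8.00047631e-02],
       [ 9.99999087e-01, -4.54790455e-04,  1.27267045e-03,
         2.82418765e-04],
       [-1.35072507e-03, -3.04647636e-01,  9.52464169e-01,
        -1.43250827e-01],
       [ 0.00000000e+00,  0.00000000e+00,  0.00000000e+00,
         1.00000000e+00]])}
```

View pics/scene.png

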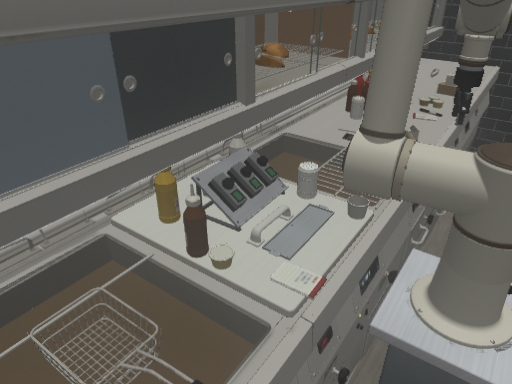

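View pics/top.png

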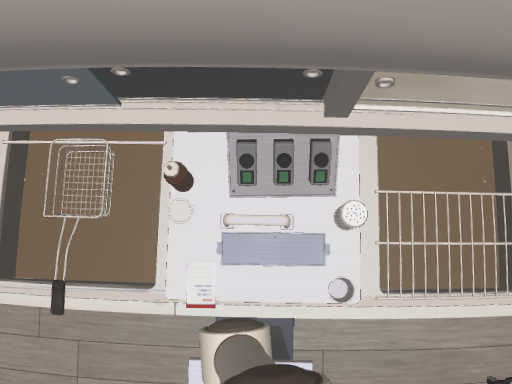

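```bash
python3 - <<'E'
import cv2,numpy as np
a=cv2.imread("pics/top.png")[110:310,160:370];b=cv2.imread("pics/scene.png")[130:300,150:380]
cv2.imwrite("pics/c1.png",np.hstack([cv2.resize(a,(0,0),fx=2.0,fy=2.8,interpolation=3)[:,:],]))
a=cv2.resize(a,(588,560),interpolation=cv2.INTER_CUBIC);cv2.imwrite("pics/c1.png",a)
b=cv2.resize(b,(782,578),interpolation=cv2.INTER_CUBIC);cv2.imwrite("pics/c2.png",b)
E
```

```text
(no output)
```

View pics/c1.png

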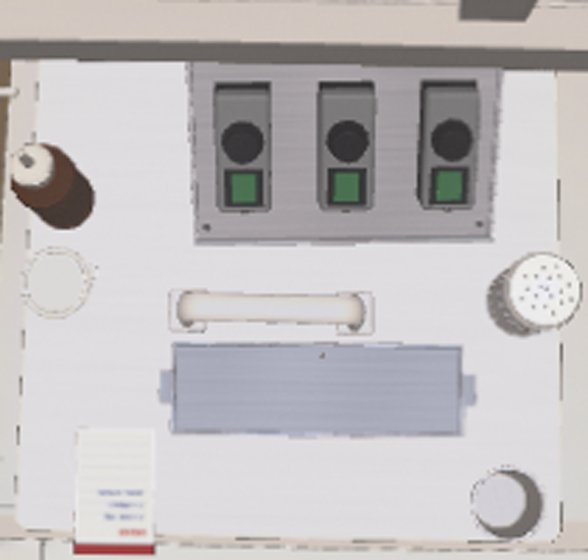

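View pics/c2.png

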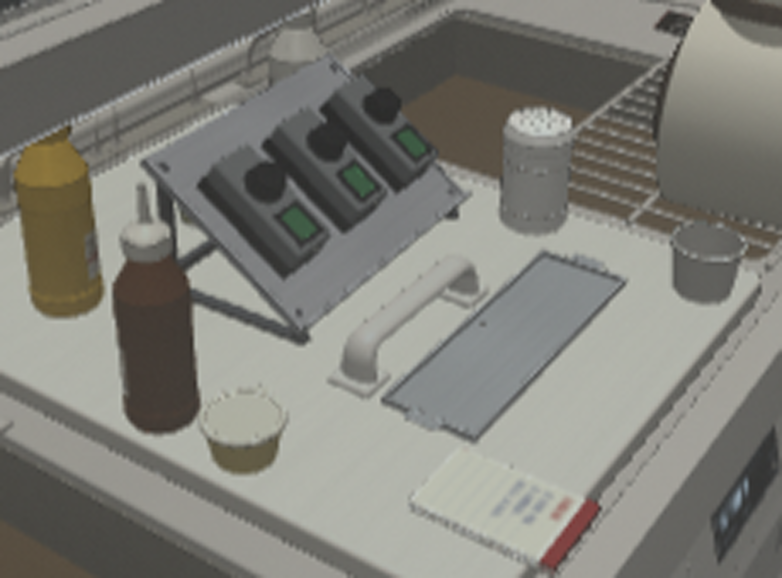

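```bash
python3 - <<'E'
from h import *
T=cam("top");S=cam("scene")
ct=lambda p:(np.array(p)+.5)/2.8-.5+[160,110]
cs=lambda p:(np.array(p)+.5)/3.4-.5+[150,130]
for p,q in(((242,142),(267,182)),((347,141),(329,141)),((452,139),(382,105))):
    X=tri([(T,ct(p)),(S,cs(q))]);print("btn",X.round(4),(proj(T,X)-ct(p)).round(1))
for p,q in(((244,187),(298,224)),((346,186),(360,180)),((449,185),(412,144))):
    X=tri([(T,ct(p)),(S,cs(q))]);print("disp",X.round(4),(proj(T,X)-ct(p)).round(1))
for p,q in(((194,240),(303,335)),((492,241),(468,197)),((190,62),(143,163)),((502,66),(330,57))):
    X=tri([(T,ct(p)),(S,cs(q))]);print("board",X.round(4),(proj(T,X)-ct(p)).round(1))
t=onplane(T,ct([(173,345),(462,345),(464,434),(172,436)]),[0,0,1],.012);print("tray",t.round(4),t.mean(0))
t=onplane(S,cs([(544,253),(625,280),(472,438),(385,402)]),[0,0,1],.012);print("trayS",t.round(4),t.mean(0))
print("handle",tri([(T,ct((270,307))),(S,cs((412,300)))]))
print("hood edge",onplane(T,ct([(200,60),(400,62)]),[0,0,1],.3), onplane(T,ct([(200,60),(400,62)]),[0,0,1],.5))
for n,p,q in (("oil",(35,162),(143,192)),("dredger",(540,290),(540,122))): print(n,tri([(T,ct(p)),(S,cs(q))]))
print("yellow", onplane(S,cs([(65,310)]),[0,0,1],0), "white sq",onplane(S,cs([(297,35)]),[0,0,1],.2))
E
```

```text
btn [0.6444 0.0169 0.1203] [[0.4 0.7]]
btn [ 0.6467 -0.0728  0.1215] [[0.5 0.8]]
btn [ 0.651  -0.1626  0.1214] [[0.4 0.6]]
disp [0.612  0.0157 0.0895] [[0.2 0.3]]
disp [ 0.6134 -0.074   0.092 ] [[0.4 0.7]]
disp [ 0.6173 -0.1644  0.0895] [[0.3 0.6]]
board [0.5736 0.0626 0.0186] [[0.4 0.7]]
board [ 0.5803 -0.2134  0.0219] [[-0. -0.]]
board [0.7198 0.0696 0.1346] [[-2.2 -3.2]]
board [ 0.7228 -0.1974  0.1382] [[-2.3 -3.7]]
tray [[ 0.4779  0.0804  0.012 ]
 [ 0.4838 -0.1869  0.012 ]
 [ 0.4021 -0.1891  0.012 ]
 [ 0.3945  0.0785  0.012 ]] [ 0.43956519 -0.05427951  0.012     ]
trayS [[ 0.4763 -0.1789  0.012 ]
 [ 0.3949 -0.1805  0.012 ]
 [ 0.393   0.0864  0.012 ]
 [ 0.4706  0.0886  0.012 ]] [ 0.43371538 -0.04610609  0.012     ]
handle [ 0.51204269 -0.00907688  0.03816735]
hood edge [[ 0.66291956  0.04294227  0.3       ]
 [ 0.66470669 -0.09909652  0.3       ]] [[ 0.60140719  0.02789265  0.5       ]
 [ 0.60275424 -0.07916854  0.5       ]]
oil [0.61258366 0.18214552 0.19348518]
dredger [ 0.52378093 -0.23978227  0.10931139]
yellow [[ 7.80652525e-01  1.32479018e-01 -1.11022302e-16]] white sq [[ 0.70016296 -0.10139331  0.2       ]]
```

```bash
python3 - <<'E'
from h import *
T=cam("top");S=cam("scene")
for p,q in(((120,72),(129,83)),((70,80),(97,93)),((313,73),(228,60)),((326,114),(237,105)),((352,114),(256,98))):
    X=tri([(T,p),(S,q)]);print(X.round(3),(proj(T,X)-p).round(1))
# curve of top rail edge at heights, in scene
for u in(150,260):
  for h in(.2,.25,.3,.35,.4,.5,.6,.7): 
    X=onplane(T,[(u,131)],[0,0,1],h);print(u,h,X[0,:2].round(3),proj(S,X).round(0)[0])
E
```

```text
[0.728 0.233 0.434] [[-0.3 -0.4]]
[0.713 0.323 0.435] [[-0. -0.]]
[ 0.729 -0.105  0.432] [[0.3 0.5]]
[ 0.715 -0.142  0.294] [[-2.9 -4.6]]
[ 0.701 -0.199  0.307] [[0.5 0.8]]
150 0.2 [0.691 0.234] [154. 183.]
150 0.25 [0.676 0.22 ] [161. 164.]
150 0.3 [0.661 0.206] [167. 144.]
150 0.35 [0.645 0.193] [174. 123.]
150 0.4 [0.63  0.179] [181. 101.]
150 0.5 [0.6   0.151] [197.  52.]
150 0.6 [0.569 0.123] [214.  -2.]
150 0.7 [0.539 0.096] [234. -62.]
260 0.2 [ 0.695 -0.014] [220. 150.]
260 0.25 [ 0.68  -0.014] [223. 134.]
260 0.3 [ 0.664 -0.014] [227. 118.]
260 0.35 [ 0.649 -0.015] [231. 101.]
260 0.4 [ 0.633 -0.015] [235.  83.]
260 0.5 [ 0.602 -0.015] [244.  42.]
260 0.6 [ 0.572 -0.016] [255.  -4.]
260 0.7 [ 0.541 -0.016] [268. -58.]
```

```bash
python3 - <<'E'
from h import *
T=cam("top");S=cam("scene")
im=cv2.imread("pics/scene.png")
k=4;x0,y0=110,80
c=cv2.resize(im[y0:y0+125,x0:x0+195],None,fx=k,fy=k,interpolation=cv2.INTER_CUBIC)
t=cv2.imread("pics/top.png")
g=t[:,:,:].astype(int).sum(2)
for u in(200,260,300): print(u,g[95:140,u].tolist())
for h,col in((.2,(0,0,255)),(.25,(0,255,0)),(.3,(255,0,0)),(.35,(0,255,255))):
    X=np.vstack([onplane(T,[(u,131)],[0,0,1],h) for u in range(150,340,10)])
    for p in proj(S,X): cv2.circle(c,tuple(int(v) for v in (p-[x0,y0])*k),3,col,-1)
cv2.imwrite("pics/c3.png",c)
E
```

```text
200 [196, 196, 297, 599, 377, 510, 596, 456, 579, 599, 599, 597, 594, 555, 536, 600, 601, 602, 601, 602, 599, 603, 604, 604, 604, 603, 601, 603, 603, 449, 301, 308, 307, 306, 307, 306, 330, 611, 662, 665, 664, 664, 666, 662, 661]
260 [198, 198, 194, 350, 436, 406, 550, 563, 517, 579, 594, 597, 597, 626, 572, 564, 598, 597, 598, 604, 601, 605, 601, 601, 602, 603, 602, 601, 604, 593, 420, 314, 302, 302, 302, 301, 304, 304, 469, 495, 489, 481, 484, 496, 485]
300 [201, 195, 198, 195, 320, 468, 406, 513, 580, 558, 581, 592, 594, 595, 608, 555, 542, 596, 596, 596, 598, 601, 598, 599, 600, 600, 598, 598, 599, 596, 531, 374, 300, 304, 305, 304, 302, 302, 325, 460, 477, 485, 488, 489, 494]
```

View pics/c3.png

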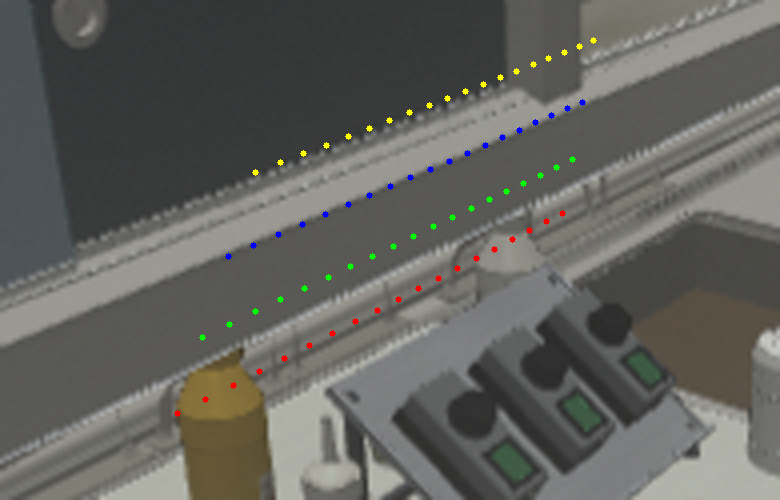

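```bash
cat >> h.py <<'E'
def go(tgt,yaw=None):
    s=get_state();T=pose(s);d=T[:3,:3].T@(np.array(tgt)-T[:3,3])
    y=s["tcp_rot"][2]; dt=0 if yaw is None else ((yaw-y+180)%360-180)/-6
    print("shift",d.round(4),"turn",round(dt,3),"rows",round(np.abs(np.linalg.norm(d))/.0417,1))
E
python3 -c "
from h import *
go((.48,-.07,.33),182)"
```

```text
shift [ 0.4366 -0.3634 -0.0988] turn -27.413 rows 13.8
```

>>> send_rows:
  moves:
    - [[0.05,-0.04,-0.08,0,-1],[0.1,-0.08,-0.1,0,-1],[0.13,-0.11,-0.1,0,-1],[0.17,-0.14,-0.1,-1,-1],[0.2,-0.17,-0.1,-2,-1],[0.24,-0.2,-0.1,-3,-1],[0.27,-0.23,-0.1,-4,-1],[0.3,-0.255,-0.1,-5,-1],[0.335,-0.28,-0.1,-6,-1],[0.37,-0.31,-0.1,-7,-1],[0.405,-0.335,-0.1,-8,-1],[0.435,-0.363,-0.1,-9,-1]]

```text
time: 1.1
tcp_pos: [0.4283, -0.1484, 0.3303]
tcp_rot: [180.0, 0.0, 71.8]
force: [0.5, -0.9, -0.3]
gripper_width: -0.001
```

```bash
python3 -c "
from h import *
go((.48,-.07,.33),182);print(get_state()['joint_pos'].round(1))"
```

```text
shift [0.0907 0.0247 0.0003] turn -18.365 rows 2.3
[-34.5 -12.4 101.4  -0.   90.9 -16.3]
```

>>> send_rows:
  moves:
    - [[0,0,0,-1.1,-1],[0,0,0,-2.2,-1],[0,0,0,-3.3,-1],[0,0,0,-4.4,-1],[0,0,0,-5.5,-1],[0,0,0,-6.6,-1],[0,0,0,-7.7,-1],[0,0,0,-8.8,-1],[0,0,0,-9.9,-1],[0,0,0,-11,-1]]

```text
time: 1.93
tcp_pos: [0.4275, -0.1503, 0.3299]
tcp_rot: [-180.0, -0.1, 137.9]
force: [0.0, -0.6, -0.4]
gripper_width: -0.007
```

```bash
python3 -c "
from h import *
go((.48,-.07,.33),182);print(get_state()['joint_pos'].round(1))"
```

```text
shift [ 0.0149  0.0948 -0.0001] turn -7.358 rows 2.3
[-34.7 -12.4 101.4   0.   91.  -82.6]
```

>>> send_rows:
  moves:
    - [[0.005,0.03,0,-1.1,-1],[0.01,0.06,0,-2.2,-1],[0.015,0.095,0,-3.3,-1],[0.015,0.095,0,-4.4,-1],[0.015,0.095,0,-5.5,-1],[0.015,0.095,0,-6.6,-1],[0.015,0.095,0,-7.36,-1],[0.015,0.095,0,-7.36,-1]]

```text
time: 2.6
tcp_pos: [0.4806, -0.0701, 0.3298]
tcp_rot: [180.0, -0.1, -178.2]
force: [-0.2, 0.6, -0.6]
gripper_width: -0.005
```

```bash
python3 - <<'E'
from h import *
s=get_state();print(s['tcp_pos'],s['tcp_rot'],s['joint_pos'].round(1))
im=get_image("wrist");save(im,"w1");np.save("w1.npy",s,allow_pickle=True)
W=cam("wrist",s);v=im[:,::-1] 
g=im.astype(int)
# green displays
m=((g[:,:,1]>g[:,:,0]+15)&(g[:,:,1]>g[:,:,2]+8)).astype(np.uint8)
n,l,st,ce=cv2.connectedComponentsWithStats(m)
for i in range(1,n):
    if st[i,4]>60: print("green",ce[i].round(1),st[i])
cv2.imwrite("pics/w1b.png",cv2.resize(im[:,:,::-1],(800,600)))
E
```

```text
[ 0.48055701 -0.07005313  0.32982911] [ 1.79975439e+02 -5.87668404e-02 -1.78192762e+02] [ -22.6   -7.2   97.    -0.    90.3 -114.4]
green [189.6 250. ] [182 241  16  19 284]
green [308.  250.1] [301 241  15  19 281]
```

View pics/w1b.png

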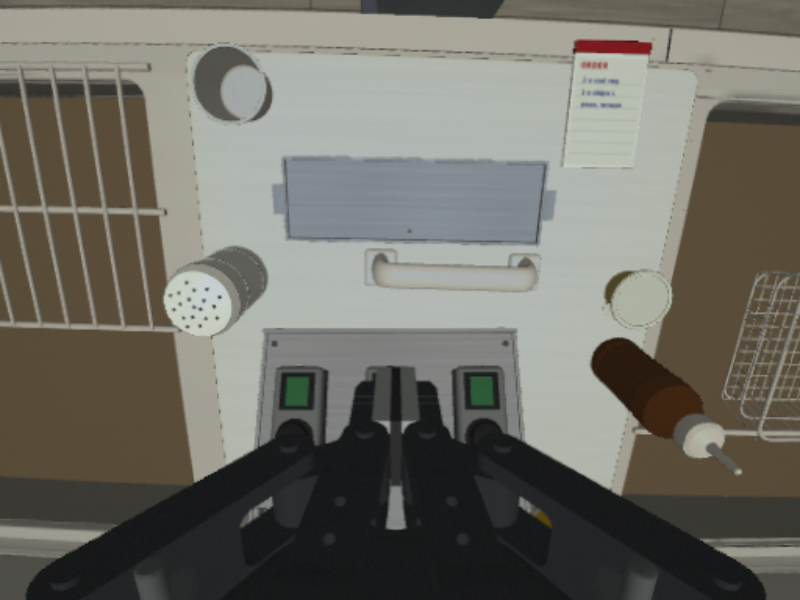

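```bash
python3 - <<'E'
from h import *
s=np.load("w1.npy",allow_pickle=True).item();W=cam("wrist",s);T=cam("top");S=cam("scene")
c=lambda p:(np.array(p,float)+.5)/1.5625-.5
t=onplane(W,c([(286,157),(547,163),(540,243),(289,238)]),[0,0,1],.012);print("tray",t.round(4),t.mean(0))
print("lip",onplane(W,c([(264,329),(516,330)]),[0,0,1],.028).round(4))
ct=lambda p:(np.array(p)+.5)/2.8-.5+[160,110]
cs=lambda p:(np.array(p)+.5)/3.4-.5+[150,130]
for w,p,q in(((308,250.1),(244,187),(298,224)),((189.6,250),(449,185),(412,144))):
    X=tri([(T,ct(p)),(S,cs(q)),(W,w)]);print("disp",X.round(4),[(proj(A,X)-b).round(1)[0] for A,b in((T,ct(p)),(S,cs(q)),(W,w))])
    for h in(.088,.092):print(onplane(W,[w],[0,0,1],h).round(4),onplane(T,[ct(p)],[0,0,1],h).round(4))
print("handle",onplane(W,c([(375,272),(535,277),(452,277)]),[0,0,1],.04).round(4))
E
```

```text
tray [[ 0.401  -0.1821  0.012 ]
 [ 0.3983  0.0795  0.012 ]
 [ 0.4791  0.0827  0.012 ]
 [ 0.4823 -0.1823  0.012 ]] [ 0.44018666 -0.05056377  0.012     ]
lip [[ 0.5796 -0.2098  0.028 ]
 [ 0.572   0.0636  0.028 ]]
disp [0.6119 0.0168 0.0909] [array([-0.3,  0.3]), array([-0.5, -0.3]), array([-0.8, -0.7])]
[[0.6146 0.0188 0.088 ]] [[0.6131 0.0162 0.088 ]]
[[0.6124 0.0178 0.092 ]] [[0.6123 0.0161 0.092 ]]
disp [ 0.6176 -0.1635  0.0903] [array([0. , 0.4]), array([-0.7, -0.2]), array([-0.6, -0.8])]
[[ 0.6203 -0.1632  0.088 ]] [[ 0.6191 -0.1638  0.088 ]]
[[ 0.618  -0.1622  0.092 ]] [[ 0.6183 -0.1633  0.092 ]]
handle [[ 0.5095 -0.09    0.04  ]
 [ 0.5094  0.0727  0.04  ]
 [ 0.5122 -0.0118  0.04  ]]
```

```bash
python3 - <<'E'
from h import *
T=cam("top");S=cam("scene")
ct=lambda p:(np.array(p)+.5)/2.8-.5+[160,110]
cs=lambda p:(np.array(p)+.5)/3.4-.5+[150,130]
yaw=np.radians(1.8);bx=np.array([np.cos(yaw),np.sin(yaw),0]);by=np.array([-np.sin(yaw),np.cos(yaw),0]);z=np.array([0,0,1.])
up=bx*np.cos(np.radians(35))+z*np.sin(np.radians(35));n=-bx*np.sin(np.radians(35))+z*np.cos(np.radians(35))
C=np.array([.663,-.073,.078])
for nm,cm,f,P in(("T",T,ct,[(242,142),(347,141),(452,139)]),("S",S,cs,[(267,182),(329,141),(382,105)])):
  for d in(.0545,.047):
    X=onplane(cm,f(P),n,n@C+d);print(nm,d,X.round(4).tolist(),((X-C)@up).round(4),((X-C)@by).round(4))
# predicted
for k,sl in((1,.01),(0,.01),(-1,.01)):
  for d,r in((.0545,15),):
    X=[C+up*(sl+.015*np.cos(a))+by*(.09*k+.015*np.sin(a))+n*d for a in np.linspace(0,6.28,9)[:8]]
    print("c1",((proj(T,X)-[160,110]+.5)*2.8).round(0)[[0,4,2,6]].tolist(),"c2",((proj(S,X)-[150,130]+.5)*3.4).round(0)[[0,4,2,6]].tolist())
E
```

```text
T 0.0545 [[0.6431, 0.0175, 0.1326], [0.6459, -0.0711, 0.1326], [0.6497, -0.16, 0.1333]] [0.0173 0.0174 0.0186] [ 0.0911  0.0024 -0.0866]
T 0.047 [[0.6449, 0.0178, 0.1247], [0.6478, -0.0716, 0.1248], [0.6516, -0.1612, 0.1255]] [0.0143 0.0144 0.0156] [ 0.0913  0.0019 -0.0878]
S 0.0545 [[0.6346, 0.0258, 0.1268], [0.6378, -0.0646, 0.1271], [0.6415, -0.1519, 0.1278]] [0.0073 0.0077 0.0089] [ 0.0996  0.0092 -0.0782]
S 0.047 [[0.6406, 0.0186, 0.1217], [0.6439, -0.0726, 0.122], [0.6476, -0.1608, 0.1227]] [0.0091 0.0096 0.0108] [ 0.0922  0.001  -0.0873]
c1 [[244.0, 134.0], [244.0, 167.0], [226.0, 151.0], [262.0, 150.0]] c2 [[260.0, 163.0], [284.0, 189.0], [261.0, 183.0], [283.0, 169.0]]
c1 [[351.0, 133.0], [350.0, 166.0], [332.0, 150.0], [368.0, 150.0]] c2 [[322.0, 124.0], [345.0, 148.0], [324.0, 142.0], [343.0, 130.0]]
c1 [[457.0, 132.0], [455.0, 165.0], [438.0, 149.0], [473.0, 149.0]] c2 [[378.0, 89.0], [399.0, 112.0], [380.0, 106.0], [397.0, 95.0]]
```

```bash
python3 -c "
from h import *
go((.617,.0176,.140),-178.2)"
```

```text
shift [-0.139   0.0839  0.1899] turn -0.035 rows 6.0
```

>>> send_rows:
  moves:
    - [[-0.02,0.02,0.03,0,-1],[-0.04,0.04,0.06,0,-1],[-0.06,0.055,0.09,0,-1],[-0.085,0.07,0.12,0,-1],[-0.11,0.084,0.15,0,-1],[-0.125,0.084,0.17,0,-1],[-0.139,0.084,0.19,0,-1],[-0.139,0.084,0.19,0,-1],[-0.139,0.084,0.19,0,-1]]

```text
time: 3.4
tcp_pos: [0.6162, 0.0178, 0.1389]
tcp_rot: [180.0, -0.2, -178.4]
force: [-0.3, -0.3, -0.5]
gripper_width: -0.003
```

```bash
python3 - <<'E'
from h import *
go((.617,.0176,.140))
s=get_state();print(s['force'],s['joint_pos'].round(1))
im=get_image("wrist");save(im,"w2");np.save("w2.npy",s,allow_pickle=True)
sc=get_image("scene");a=im[150:384,100:420];b=sc[100:240,150:300]
b=cv2.resize(b,(480,448));a=cv2.resize(a,(320*448//234//2,224))
out=np.zeros((448,800,3),np.uint8);out[:,:480]=b;out[:224,480:480+a.shape[1]]=a
save(out,"c4")
E
```

```text
shift [-0.0008 -0.0003 -0.0011] turn 0 rows 0.0
[-0.29710281 -0.31048241 -0.50690194] [  -9.6   19.9   89.3   -0.    71.  -101.1]
```

View pics/c4.png

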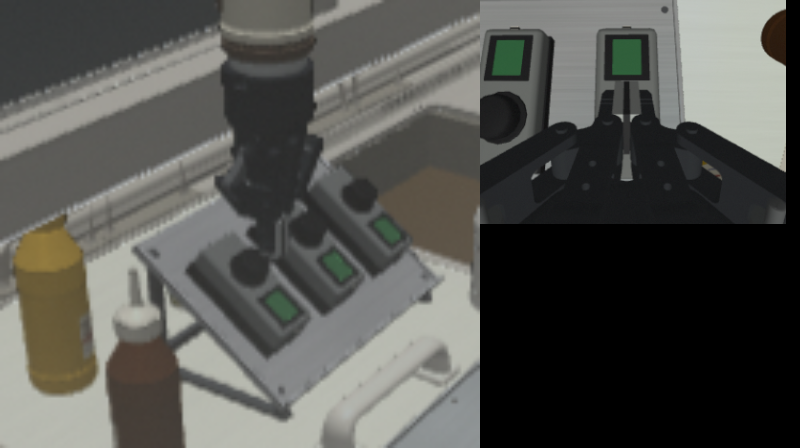

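>>> send_rows:
  moves:
    - [[-0.003,0,0.005,0,-1],[-0.006,0,0.009,0,-1],[-0.008,0,0.012,0,-1],[-0.01,0,0.014,0,-1],[-0.011,0,0.016,0,-1],[-0.012,0,0.018,0,-1],[-0.013,0,0.019,0,-1],[-0.0135,0,0.0195,0,-1]]

```text
time: 4.17
tcp_pos: [0.6309, 0.0181, 0.1208]
tcp_rot: [-180.0, 0.0, -178.3]
force: [1.0, -0.9, 1.1]
gripper_width: 0.001
```

>>> send_rows:
  moves:
    - [[-0.001,0,0.0015,0,-1],[-0.002,0,0.003,0,-1],[-0.003,0,0.0045,0,-1],[-0.003,0,0.0045,0,-1]]

```text
time: 4.5
tcp_pos: [0.6336, 0.0182, 0.1171]
tcp_rot: [-180.0, -0.1, -178.3]
force: [-4.0, 1.0, 6.1]
gripper_width: 0.004
```

>>> send_rows:
  moves:
    - [[-0.001,0,0.0015,0,-1],[-0.002,0,0.003,0,-1],[-0.002,0,0.003,0,-1]]

```text
time: 4.75
tcp_pos: [0.634, 0.0182, 0.1165]
tcp_rot: [-180.0, -0.3, -178.3]
force: [-17.3, -1.3, 23.8]
gripper_width: -0.003
```

>>> send_rows:
  moves:
    - [[0.006,0,-0.009,0,-1],[0.012,0,-0.018,0,-1],[0.018,0,-0.027,0,-1],[0.018,-0.03,-0.027,0,-1],[0.0165,-0.06,-0.027,0,-1],[0.015,-0.09,-0.027,0,-1],[0.015,-0.09,-0.027,0,-1],[0.015,-0.09,-0.027,0,-1]]

```text
time: 5.42
tcp_pos: [0.6232, -0.0733, 0.1405]
tcp_rot: [180.0, 0.0, -178.5]
force: [0.3, 0.1, 1.0]
gripper_width: 0.0
```

```bash
python3 - <<'E'
from h import *
go((.634+.0028,.0182-.09,.1165))
s=get_state()
im=get_image("wrist");save(im,"w3");t=get_image("top");save(t,"t3")
E
```

```text
shift [-0.0136  0.0012  0.024 ] turn 0 rows 0.7
```

>>> send_rows:
  moves:
    - [[-0.003,0,0.005,0,-1],[-0.006,0,0.01,0,-1],[-0.009,0.001,0.015,0,-1],[-0.011,0.001,0.018,0,-1],[-0.012,0.001,0.021,0,-1],[-0.0135,0.001,0.0235,0,-1],[-0.0135,0.001,0.0235,0,-1],[-0.0135,0.001,0.0235,0,-1]]

```text
time: 6.18
tcp_pos: [0.6367, -0.0702, 0.1173]
tcp_rot: [180.0, -0.1, -178.3]
force: [-2.6, 2.4, 5.9]
gripper_width: -0.003
```

>>> send_rows:
  moves:
    - [[-0.0008,0,0.0012,0,-1],[-0.0015,0,0.0023,0,-1],[-0.0015,0,0.0023,0,-1],[-0.0015,0,0.0023,0,-1]]

```text
time: 6.52
tcp_pos: [0.6371, -0.0703, 0.1169]
tcp_rot: [180.0, -0.2, -178.3]
force: [-12.0, 2.9, 17.6]
gripper_width: 0.007
```

Home on the second (hard stop ~21 N). On to the third.

>>> send_rows:
  moves:
    - [[0.006,0,-0.009,0,-1],[0.012,0,-0.018,0,-1],[0.018,0,-0.027,0,-1],[0.018,-0.03,-0.027,0,-1],[0.0165,-0.06,-0.027,0,-1],[0.015,-0.092,-0.027,0,-1],[0.015,-0.092,-0.027,0,-1],[0.015,-0.092,-0.027,0,-1]]

```text
time: 7.18
tcp_pos: [0.6258, -0.1647, 0.1419]
tcp_rot: [-180.0, 0.0, -178.5]
force: [0.5, 0.3, -0.2]
gripper_width: -0.0
```

```bash
python3 - <<'E'
from h import *
go((.640,-.162,.1160))
im=get_image("top");save(im,"t4")
E
```

```text
shift [-0.0142  0.0023  0.0259] turn 0 rows 0.7
```

>>> send_rows:
  moves:
    - [[-0.003,0.001,0.005,0,-1],[-0.006,0.002,0.01,0,-1],[-0.009,0.002,0.015,0,-1],[-0.011,0.002,0.019,0,-1],[-0.0125,0.002,0.022,0,-1],[-0.014,0.002,0.025,0,-1],[-0.014,0.002,0.025,0,-1],[-0.014,0.002,0.025,0,-1]]

```text
time: 7.9
tcp_pos: [0.6398, -0.1601, 0.1173]
tcp_rot: [180.0, -0.1, -178.3]
force: [-4.2, 3.2, 6.7]
gripper_width: -0.001
```

>>> send_rows:
  moves:
    - [[-0.0008,0,0.0012,0,-1],[-0.0015,0,0.0023,0,-1],[-0.0015,0,0.0023,0,-1]]

```text
time: 8.15
tcp_pos: [0.6401, -0.1601, 0.1169]
tcp_rot: [179.9, -0.3, -178.3]
force: [-14.4, 4.5, 19.2]
gripper_width: 0.003
```

>>> send_rows:
  moves:
    - [[0.01,0,-0.015,0,-1],[0.02,0,-0.03,0,-1],[0.04,0.01,-0.055,0,-1],[0.07,0.03,-0.085,0,1],[0.1,0.05,-0.11,0,1],[0.13,0.07,-0.13,0,1],[0.16,0.088,-0.15,0,1],[0.19,0.088,-0.17,0,1],[0.2,0.088,-0.18,0,1],[0.2,0.088,-0.18,0,1]]

```text
time: 8.98
tcp_pos: [0.4387, -0.0787, 0.2975]
tcp_rot: [-179.8, 0.3, -178.3]
force: [-0.6, -0.3, -0.6]
gripper_width: 0.975
```

```bash
python3 - <<'E'
from h import *
s=get_state();print(s['tcp_pos'],s['tcp_rot'])
im=get_image("wrist");save(im,"w5");np.save("w5.npy",s,allow_pickle=True)
t=get_image("top");save(t,"t5");sc=get_image("scene");save(sc,"s5")
a=cv2.resize(sc[140:220,190:290],(500,400),interpolation=cv2.INTER_CUBIC)
b=cv2.resize(t[130:200,225:340],(460,280),interpolation=cv2.INTER_CUBIC)
c=cv2.resize(im,(300,225))
out=np.zeros((600,800,3),np.uint8);out[:400,:500]=a;out[:225,500:]=c;out[320:,340:]=b
save(out,"c5")
E
```

```text
[ 0.43874663 -0.07869845  0.29745072] [-179.81039853    0.31183631 -178.3234363 ]
```

View pics/c5.png

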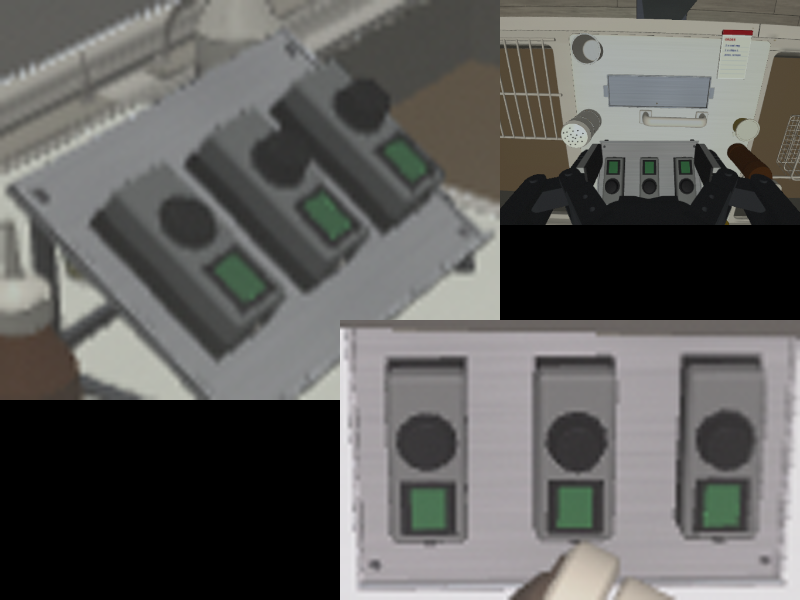

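```bash
python3 - <<'E'
from h import *
s=np.load("w5.npy",allow_pickle=True).item();W=cam("wrist",s);T=cam("top")
for nm,cm,f in(("w",W,"w5"),("t",T,"t5")):
    g=cv2.imread(f"pics/{f}.png")[:,:,::-1].astype(int)
    m=((g[:,:,1]>g[:,:,0]+15)&(g[:,:,1]>g[:,:,2]+8)).astype(np.uint8)
    n,l,st,ce=cv2.connectedComponentsWithStats(m)
    for i in range(1,n):
        if st[i,4]>60: print(nm,ce[i].round(1),st[i][4],onplane(cm,[ce[i]],[0,0,1],.0891).round(4))
go((.585,-.0725,.11),-178.2)
E
```

```text
w [192.9 285.1] 321 [[ 0.62   -0.1629  0.0891]]
w [315.9 285. ] 313 [[0.614  0.0184 0.0891]]
w [254.5 285.5] 320 [[ 0.6174 -0.072   0.0891]]
t [320.  175.9] 96 [[ 0.6183 -0.1636  0.0891]]
t [246.6 176.6] 82 [[0.6126 0.0167 0.0891]]
t [283.3 176.6] 83 [[ 0.6145 -0.0733  0.0891]]
shift [-0.146   0.0017  0.1832] turn -0.022 rows 5.6
```

>>> send_rows:
  moves:
    - [[-0.03,0.002,0.03,0,1],[-0.06,0.003,0.065,0,1],[-0.09,0.004,0.1,0,1],[-0.115,0.005,0.13,0,1],[-0.135,0.005,0.16,0,1],[-0.146,0.005,0.183,0,1],[-0.146,0.005,0.183,0,1],[-0.146,0.005,0.183,0,1]]

```text
time: 9.8
tcp_pos: [0.5832, -0.0685, 0.1075]
tcp_rot: [179.9, -0.4, -178.3]
force: [0.4, -0.2, 0.5]
gripper_width: 1.003
```

```bash
python3 -c "
from h import *
go((.614,-.0727,.0625),-178.2);print(get_state()['gripper_width'])"
```

```text
shift [-0.031  -0.0053  0.0448] turn -0.015 rows 1.3
1.0029781341409556
```

>>> send_rows:
  moves:
    - [[-0.01,-0.004,0.015,0,1],[-0.02,-0.005,0.03,0,1],[-0.031,-0.005,0.045,0,1],[-0.031,-0.005,0.045,0,1],[-0.031,-0.005,0.045,0,1],[-0.031,-0.005,0.045,0,0.4]]

```text
time: 10.3
tcp_pos: [0.6164, -0.0736, 0.0681]
tcp_rot: [-180.0, 0.1, -178.3]
force: [0.7, 0.6, 1.3]
gripper_width: 0.883
```

>>> send_rows:
  moves:
    - [[0,0,0,0,-0.2],[0,0,0,0,-1],[0,0,0,0,-1],[0,0,0,0,-1],[0,0,0,0,-1]]
  squeeze: 90

```text
time: 10.72
tcp_pos: [0.6164, -0.0735, 0.0684]
tcp_rot: [-180.0, 0.1, -178.3]
force: [-3.6, 0.3, 7.6]
gripper_width: 0.543
```

```bash
python3 - <<'E'
from h import *
s=get_state();print(s['tcp_pos'],s['tcp_rot'],s['force'],s['gripper_width'])
im=get_image("wrist");sc=get_image("scene")
out=np.zeros((560,800,3),np.uint8)
out[:400,:450]=cv2.resize(sc[110:230,160:295],(450,400));out[:263,450:]=cv2.resize(im,(350,263));save(out,"c6")
E
```

```text
[ 0.61639372 -0.07346123  0.06838831] [-1.79965176e+02  8.17145667e-02 -1.78309403e+02] [-3.55273506  0.31710957  7.56688658] 0.5426291847797075
```

View pics/c6.png

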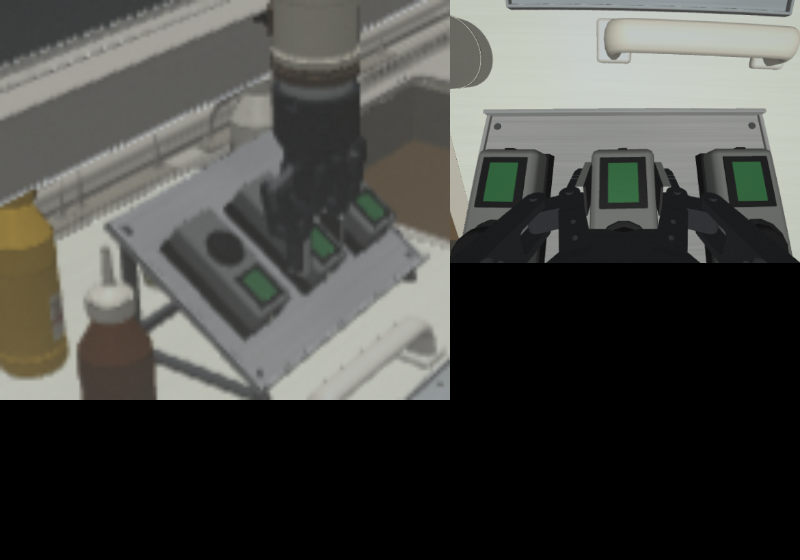

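>>> send_rows:
  moves:
    - [[-0.0025,0,-0.0017,0,-1],[-0.005,0,-0.0035,0,-1],[-0.0075,0,-0.0052,0,-1],[-0.01,0,-0.007,0,-1],[-0.0125,0,-0.0087,0,-1],[-0.015,0,-0.0105,0,-1],[-0.0175,0,-0.0122,0,-1],[-0.02,0,-0.014,0,-1],[-0.0222,0,-0.0156,0,-1],[-0.0222,0,-0.0156,0,-1]]
  squeeze: 100

```text
time: 11.65
tcp_pos: [0.6351, -0.0725, 0.0817]
tcp_rot: [179.9, -0.4, -178.3]
force: [-11.2, 1.0, 4.6]
gripper_width: 0.541
```

```bash
python3 - <<'E'
from h import *
s=get_state();print(s['tcp_pos'],s['force'],s['torque'],s['gripper_width'])
T=cam("top");t=get_image("top");save(t,"t6")
g=t.astype(int);m=((g[:,:,1]>g[:,:,0]+15)&(g[:,:,1]>g[:,:,2]+8)).astype(np.uint8)
n,l,st,ce=cv2.connectedComponentsWithStats(m)
print([(ce[i].round(1),st[i]) for i in range(1,n) if st[i,4]>20])
E
```

```text
[ 0.63512181 -0.07245034  0.08170258] [-11.24111154   0.99215175   4.55977457] [ 0.00173156  1.29881237 -0.15089645] 0.5407380677032926
[(array([319.9, 175.8]), array([316, 171,   9,  11,  94], dtype=int32))]
```

>>> send_rows:
  moves:
    - [[0.0006,0,-0.0008,0,-1],[0.0012,0,-0.0016,0,-1],[0.0012,0,-0.0016,0,-1],[0.0012,0,-0.0016,0,-1]]

```text
time: 12.03
tcp_pos: [0.6369, -0.0727, 0.0836]
tcp_rot: [-180.0, 0.0, -178.3]
force: [0.2, -0.3, -1.6]
gripper_width: 0.537
```

```bash
python3 - <<'E'
from h import *
s=get_state();print(s['tcp_pos'],s['tcp_rot'],s['force'],s['torque'])
d=s['tcp_pos']-np.array([.6164,-.0735,.0684]);c,sn=np.cos(np.radians(35)),np.sin(np.radians(35))
print("slope",d[0]*c+d[2]*sn,"normal",-d[0]*sn+d[2]*c)
E
```

```text
[ 0.63692654 -0.0726956   0.08360099] [-1.79998181e+02  2.12033813e-02 -1.78321568e+02] [ 0.23923357 -0.26501154 -1.63157178] [0.07783819 0.13107406 0.06301413]
slope 0.02553328201711627 normal 0.0006783831416811714
```

>>> send_rows:
  moves:
    - [[-0.001,0,-0.0008,0,-1],[-0.001,0,-0.0008,0,-1],[0.0005,0,-0.003,0,-1],[0.002,0,-0.005,0,-1],[0.0035,0,-0.0072,0,-1],[0.005,0,-0.0094,0,-1],[0.0065,0,-0.0116,0,-1],[0.0082,0,-0.014,0,-1],[0.0082,0,-0.014,0,-1]]

```text
time: 12.78
tcp_pos: [0.6288, -0.073, 0.0982]
tcp_rot: [-180.0, 0.0, -178.3]
force: [0.4, 0.3, -1.9]
gripper_width: 0.544
```

```bash
python3 - <<'E'
from h import *
s=get_state();print(s['tcp_pos'],s['tcp_rot'],s['force'],s['torque'])
d=s['tcp_pos']-np.array([.6164,-.0735,.0684]);c,sn=np.cos(np.radians(35)),np.sin(np.radians(35))
print("slope",d[0]*c+d[2]*sn,"normal",-d[0]*sn+d[2]*c)
E
```

```text
[ 0.62880124 -0.07303847  0.0982309 ] [-1.79983699e+02  4.98068374e-02 -1.78322178e+02] [ 0.41415867  0.31588966 -1.85441953] [-0.00677389  0.04369261  0.01273285]
slope 0.027268797690974553 normal 0.017322984998185558
```

```bash
python3 -c "
from h import *
go((.439,-.060,.2),91)"
```

```text
shift [ 0.1892  0.0186 -0.1019] turn 15.113 rows 5.2
```

>>> send_rows:
  moves:
    - [[0.01,0,-0.025,0,-1],[0.025,0,-0.05,0,-1],[0.045,0.002,-0.075,0,-1],[0.07,0.005,-0.1,1,-1],[0.095,0.01,-0.102,2,-1],[0.12,0.013,-0.102,3,-1],[0.145,0.018,-0.102,4,-1],[0.17,0.018,-0.102,5,-1],[0.189,0.018,-0.102,6,-1],[0.189,0.018,-0.102,7,-1],[0.189,0.018,-0.102,8,-1],[0.189,0.018,-0.102,9,-1]]

```text
time: 13.78
tcp_pos: [0.439, -0.0605, 0.1997]
tcp_rot: [180.0, 0.0, 127.4]
force: [-0.4, 0.1, -2.6]
gripper_width: 0.54
```

>>> send_rows:
  moves:
    - [[0,0,0.02,1,-1],[0,0,0.04,2,-1],[0,0,0.06,3,-1],[0,0,0.07,4,-1],[0,0,0.08,5,-1],[0,0,0.09,6.1,-1],[0,0,0.1,6.1,-1],[0,0,0.1,6.1,-1],[0,0,0.1,6.1,-1]]

```text
time: 14.53
tcp_pos: [0.4389, -0.0603, 0.0992]
tcp_rot: [-180.0, -0.0, 91.2]
force: [0.6, 0.9, -2.0]
gripper_width: 0.544
```

```bash
python3 - <<'E'
from h import *
go((.439,-.060,.04),91)
s=get_state();print(s['force'],s['gripper_width'],s['tcp_pos'])
im=get_image("wrist");sc=get_image("scene");t=get_image("top");save(t,"t7")
out=np.zeros((600,800,3),np.uint8)
out[:400,:450]=cv2.resize(sc[150:290,190:347],(450,400));out[:263,450:]=cv2.resize(im,(350,263));out[300:600,450:]=cv2.resize(t[110:290,180:390],(350,300));save(out,"c7")
E
```

```text
shift [0.0003 0.0001 0.0592] turn 0.04 rows 1.4
[ 0.58446717  0.86398236 -1.96331731] 0.5435411401987936 [ 0.43893634 -0.06032571  0.09919976]
```

View pics/c7.png

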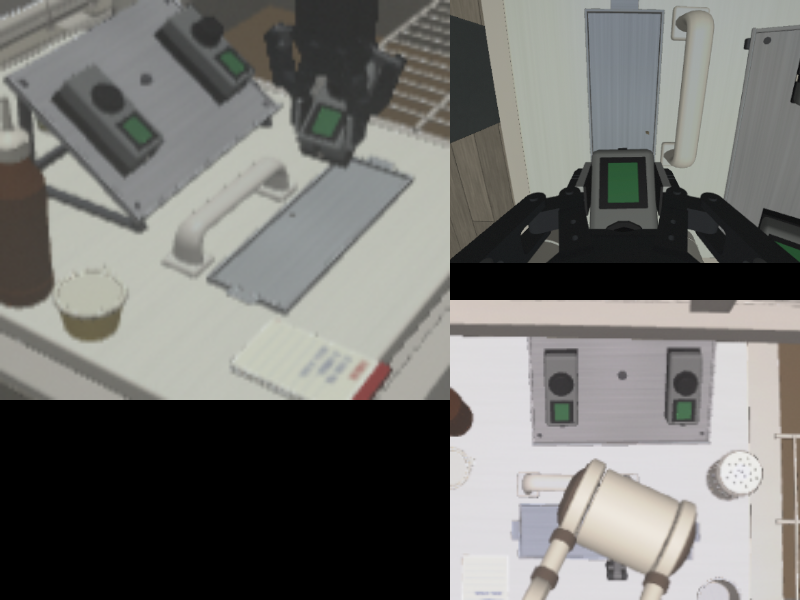

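>>> send_rows:
  moves:
    - [[0,0,0.02,0,-1],[0,0,0.04,0,-1],[0,0,0.055,0,-1],[0,0,0.063,0,-1],[0,0,0.067,0,-1],[0,0,0.069,0,-1],[0,0,0.069,0,-1],[0,0,0.069,0,-1]]

```text
time: 15.35
tcp_pos: [0.4401, -0.0609, 0.0314]
tcp_rot: [179.9, 0.0, 91.1]
force: [-0.8, 0.0, -2.6]
gripper_width: 0.54
```

>>> send_rows:
  moves:
    - [[0,0,0.001,0,-1],[0,0,0.002,0,-1],[0,0,0.003,0,-1],[0,0,0.003,0,-1]]

```text
time: 15.68
tcp_pos: [0.4392, -0.0605, 0.0275]
tcp_rot: [-180.0, -0.0, 91.1]
force: [-0.5, -0.5, -2.4]
gripper_width: 0.542
```

>>> send_rows:
  moves:
    - [[0,0,0.001,0,-1],[0,0,0.002,0,-1],[0,0,0.003,0,-1],[0,0,0.003,0,-1]]

```text
time: 16.02
tcp_pos: [0.4394, -0.0606, 0.0247]
tcp_rot: [-180.0, -0.0, 91.1]
force: [-1.5, 0.8, 2.8]
gripper_width: 0.539
```

>>> send_rows:
  moves:
    - [[0,0,0,0,-1],[0,0,0,0,-1],[0,0,0,0,-1],[0,0,0,0,-1]]
  squeeze: 20

```text
time: 16.35
tcp_pos: [0.4393, -0.0605, 0.0247]
tcp_rot: [180.0, 0.0, 91.1]
force: [-2.3, 1.1, 3.5]
gripper_width: 0.542
```

>>> send_rows:
  moves:
    - [[0,0,0,0,0.12],[0,0,0,0,0.16],[0,0,0,0,0.2],[0,0,0,0,0.25],[0,0,0,0,0.3],[0,0,0,0,0.4],[0,0,0,0,0.45],[0,0,0,0,0.45]]

```text
time: 17.02
tcp_pos: [0.4393, -0.0605, 0.0245]
tcp_rot: [180.0, 0.0, 91.1]
force: [0.1, 0.4, -0.3]
gripper_width: 0.725
```

>>> send_rows:
  moves:
    - [[0,0,-0.02,0,0.5],[0,0,-0.05,0,0.6],[0,0,-0.09,0,0.8],[0,0,-0.13,0,1],[0,0,-0.17,0,1],[0,0,-0.21,0,1],[0,0,-0.25,-1,1],[0,0,-0.25,-2,1],[0,0,-0.25,-3,1],[0,0,-0.25,-4,1],[0,0,-0.25,-5,1],[0,0,-0.25,-6,1]]

```text
time: 18.02
tcp_pos: [0.4392, -0.0605, 0.2745]
tcp_rot: [180.0, 0.0, 127.4]
force: [0.2, 0.4, 1.1]
gripper_width: 0.999
```

```bash
python3 - <<'E'
from h import *
s=get_state();print(s['tcp_pos'],s['tcp_rot'],s['force'])
im=get_image("wrist");sc=get_image("scene");save(im,"w8");save(sc,"s8");np.save("w8.npy",s,allow_pickle=True)
W=cam("wrist",s);S=cam("scene")
for nm,cm,i in(("w",W,im),("s",S,sc)):
    g=i.astype(int);m=((g[:,:,1]>g[:,:,0]+15)&(g[:,:,1]>g[:,:,2]+8)).astype(np.uint8)
    n,l,st,ce=cv2.connectedComponentsWithStats(m)
    for k in range(1,n):
        if st[k,4]>25: print(nm,ce[k].round(1),st[k],onplane(cm,[ce[k]],[0,0,1],.039).round(4))
E
```

```text
[ 0.43917443 -0.06046168  0.27446531] [1.79999703e+02 1.31693463e-03 1.27377963e+02] [0.22613985 0.35868913 1.05409138]
w [243.8 177.4] [232 166  25  24 325] [[ 0.4424 -0.0827  0.039 ]]
w [400.4 206.1] [385 193  32  27 443] [[0.6476 0.0205 0.039 ]]
w [309.  304.5] [298 292  24  26 313] [[ 0.6543 -0.1888  0.039 ]]
s [270.8 171.6] [267 168   8   8  38] [[ 0.6721 -0.2515  0.039 ]]
s [237.5 195.1] [233 191  10   9  52] [[ 0.6663 -0.0546  0.039 ]]
s [305.8 213.3] [302 210   9   7  38] [[ 0.4414 -0.0873  0.039 ]]
```

```bash
python3 - <<'E'
from h import *
s=np.load("w8.npy",allow_pickle=True).item();W=cam("wrist",s)
X=tri([(W,(243.8,177.4)),(cam("scene"),(305.8,213.3))]);print(X)
go((.587,-.163,.115),-178.2)
E
```

```text
[ 0.44066749 -0.08274432  0.04182488]
shift [-0.171   0.0561  0.1594] turn -9.117 rows 5.8
```

>>> send_rows:
  moves:
    - [[-0.03,0.01,0,-1.1,1],[-0.06,0.02,0.02,-2.2,1],[-0.09,0.03,0.04,-3.3,1],[-0.12,0.04,0.06,-4.4,1],[-0.15,0.05,0.08,-5.5,1],[-0.171,0.056,0.1,-6.6,1],[-0.171,0.056,0.12,-7.7,1],[-0.171,0.056,0.14,-8.8,1],[-0.171,0.056,0.159,-9.12,1],[-0.171,0.056,0.159,-9.12,1],[-0.171,0.056,0.159,-9.12,1],[-0.171,0.056,0.159,-9.12,1]]

```text
time: 19.12
tcp_pos: [0.5877, -0.1635, 0.1168]
tcp_rot: [-180.0, 0.1, -178.3]
force: [0.1, -0.6, -0.4]
gripper_width: 0.998
```

```bash
python3 - <<'E'
from h import *
go((.618,-.163,.0665),-178.2)
s=get_state();im=get_image("wrist");save(im,"w9");W=cam("wrist",s)
g=im.astype(int);m=((g[:,:,1]>g[:,:,0]+15)&(g[:,:,1]>g[:,:,2]+8)).astype(np.uint8)
n,l,st,ce=cv2.connectedComponentsWithStats(m)
for k in range(1,n):
    if st[k,4]>25: print(ce[k].round(1),st[k],onplane(W,[ce[k]],[0,0,1],.0891).round(4))
E
```

```text
shift [-0.0302 -0.0004  0.0504] turn -0.022 rows 1.4
[377.   10.3] [356   0  43  22 871] [[ 0.4608 -0.1007  0.0891]]
[502.8 262.4] [491 244  21  42 698] [[0.6119 0.0154 0.0891]]
[253.7 267.6] [ 238  247   33   42 1358] [[ 0.6199 -0.162   0.0891]]
```

>>> send_rows:
  moves:
    - [[-0.01,0,0.016,0,1],[-0.02,0,0.033,0,1],[-0.03,0.001,0.05,0,1],[-0.03,0.001,0.05,0,1],[-0.03,0.001,0.05,0,1],[-0.03,0.001,0.05,0,0.4]]

```text
time: 19.67
tcp_pos: [0.6177, -0.1617, 0.0673]
tcp_rot: [-179.9, 0.1, -178.2]
force: [0.0, 0.0, 0.0]
gripper_width: 0.884
```

>>> send_rows:
  moves:
    - [[0,0,0,0,-0.2],[0,0,0,0,-1],[0,0,0,0,-1],[0,0,0,0,-1],[0,0,0,0,-1]]
  squeeze: 100

```text
time: 20.08
tcp_pos: [0.6179, -0.1619, 0.0678]
tcp_rot: [-179.9, 0.1, -178.2]
force: [-1.0, -0.6, 6.8]
gripper_width: 0.542
```

>>> send_rows:
  moves:
    - [[0.0007,0,-0.0012,0,-1],[-0.002,0,-0.0035,0,-1],[-0.0045,0,-0.0052,0,-1],[-0.007,0,-0.007,0,-1],[-0.0095,0,-0.0087,0,-1],[-0.012,0,-0.0105,0,-1],[-0.0145,0,-0.0122,0,-1],[-0.017,0,-0.0138,0,-1],[-0.0195,0,-0.0155,0,-1],[-0.0213,0,-0.017,0,-1],[-0.0213,0,-0.017,0,-1],[-0.0213,0,-0.017,0,-1]]

```text
time: 21.08
tcp_pos: [0.639, -0.1606, 0.0828]
tcp_rot: [-180.0, 0.1, -178.2]
force: [0.6, 0.6, -2.2]
gripper_width: 0.536
```

```bash
python3 - <<'E'
from h import *
s=get_state();print(s['tcp_pos'],s['tcp_rot'],s['force'],s['torque'])
d=s['tcp_pos']-np.array([.6179,-.1619,.0678]);c,sn=np.cos(np.radians(35)),np.sin(np.radians(35))
print("slope",d[0]*c+d[2]*sn,"normal",-d[0]*sn+d[2]*c)
E
```

```text
[ 0.6389586  -0.16062545  0.08275919] [-1.79977985e+02  8.58746984e-02 -1.78195916e+02] [ 0.60746935  0.56685511 -2.19095394] [0.05474859 0.01330841 0.08813532]
slope 0.025830431429830773 normal 0.00017513037278694618
```

>>> send_rows:
  moves:
    - [[-0.001,0,-0.0008,0,-1],[-0.001,0,-0.0008,0,-1],[0.0005,0,-0.003,0,-1],[0.002,0,-0.005,0,-1],[0.0035,0,-0.0072,0,-1],[0.005,0,-0.0094,0,-1],[0.0065,0,-0.0116,0,-1],[0.0082,0,-0.014,0,-1],[0.0082,0,-0.014,0,-1]]

```text
time: 21.83
tcp_pos: [0.6302, -0.161, 0.0973]
tcp_rot: [-180.0, 0.0, -178.2]
force: [-0.6, 0.6, -2.3]
gripper_width: 0.54
```

```bash
python3 - <<'E'
from h import *
s=get_state();print(s['tcp_pos'],s['tcp_rot'],s['force'],s['torque'])
d=s['tcp_pos']-np.array([.6179,-.1619,.0678]);c,sn=np.cos(np.radians(35)),np.sin(np.radians(35))
print("slope",d[0]*c+d[2]*sn,"normal",-d[0]*sn+d[2]*c)
go((.439,.0715,.2),91)
E
```

```text
[ 0.63015402 -0.16097357  0.09725618] [-1.79974483e+02  4.59863426e-02 -1.78202865e+02] [-0.64094012  0.5929241  -2.34982092] [-0.01641609  0.13224406 -0.02788349]
slope 0.026933279551107997 normal 0.017100474991859682
shift [ 0.1837  0.2383 -0.103 ] turn 15.133 rows 7.6
```

>>> send_rows:
  moves:
    - [[0.01,0,-0.03,0,-1],[0.025,0,-0.065,0,-1],[0.045,0.01,-0.1,0,-1],[0.07,0.03,-0.113,1,-1],[0.095,0.06,-0.113,2,-1],[0.12,0.09,-0.113,3,-1],[0.145,0.12,-0.113,4,-1],[0.165,0.15,-0.113,5,-1],[0.18,0.18,-0.113,6,-1],[0.186,0.21,-0.113,7,-1],[0.186,0.238,-0.113,8,-1],[0.186,0.238,-0.113,9,-1]]

```text
time: 22.83
tcp_pos: [0.4357, 0.0753, 0.2097]
tcp_rot: [179.9, -0.1, 127.7]
force: [0.1, -0.7, -2.8]
gripper_width: 0.543
```

```bash
python3 - <<'E'
from h import *
go((.4375,.0715,.045),91)
E
```

```text
shift [-0.0044 -0.0012  0.1647] turn 6.123 rows 4.0
```

>>> send_rows:
  moves:
    - [[-0.004,0,0,1.1,-1],[-0.004,0,0.02,2.2,-1],[-0.004,0,0.04,3.3,-1],[-0.004,0,0.06,4.4,-1],[-0.004,0,0.08,5.5,-1],[-0.004,0,0.1,6.1,-1],[-0.004,0,0.12,6.1,-1],[-0.004,0,0.14,6.1,-1],[-0.004,0,0.155,6.1,-1],[-0.004,0,0.165,6.1,-1],[-0.004,0,0.165,6.1,-1],[-0.004,0,0.165,6.1,-1]]

```text
time: 23.83
tcp_pos: [0.4392, 0.0681, 0.0447]
tcp_rot: [-180.0, -0.0, 91.2]
force: [1.1, 0.4, -1.7]
gripper_width: 0.542
```

```bash
python3 - <<'E'
from h import *
go((.4375,.0715,.0265),91);print(get_state()['force'])
E
```

```text
shift [ 0.0034 -0.0016  0.0182] turn 0.033 rows 0.4
[ 1.07973762  0.38008754 -1.66087615]
```

>>> send_rows:
  moves:
    - [[0.002,-0.001,0.007,0,-1],[0.003,-0.0015,0.013,0,-1],[0.003,-0.0015,0.017,0,-1],[0.003,-0.0015,0.019,0,-1],[0.003,-0.0015,0.02,0,-1],[0.003,-0.0015,0.02,0,-1]]

```text
time: 24.33
tcp_pos: [0.4375, 0.071, 0.0243]
tcp_rot: [-180.0, -0.0, 91.2]
force: [0.3, -0.2, -2.1]
gripper_width: 0.539
```

>>> send_rows:
  moves:
    - [[0,0,0,0,-1],[0,0,0,0,-1],[0,0,0,0,-1]]
  squeeze: 20

```text
time: 24.58
tcp_pos: [0.4379, 0.071, 0.0247]
tcp_rot: [180.0, 0.0, 91.2]
force: [0.2, 0.9, -2.9]
gripper_width: 0.542
```

Just above contact; lower 2 mm and release.

>>> send_rows:
  moves:
    - [[0,0,0.001,0,-1],[0,0,0.002,0,-1],[0,0,0.002,0,-1],[0,0,0.002,0,0.12],[0,0,0.002,0,0.16],[0,0,0.002,0,0.2],[0,0,0.002,0,0.25],[0,0,0.002,0,0.3],[0,0,0.002,0,0.4],[0,0,0.002,0,0.45],[0,0,0.002,0,0.45]]

```text
time: 25.5
tcp_pos: [0.4376, 0.071, 0.0224]
tcp_rot: [-180.0, -0.0, 91.2]
force: [-0.7, 0.5, 0.6]
gripper_width: 0.725
```

>>> send_rows:
  moves:
    - [[0,0,-0.02,0,0.5],[0,0,-0.05,0,0.6],[0,0,-0.09,0,0.8],[0,0,-0.13,0,1],[0,0,-0.17,0,1],[0,0,-0.21,0,1],[0,0,-0.25,-1,1],[0,0,-0.28,-2,1],[-0.02,0,-0.28,-3,1],[-0.04,0,-0.28,-4,1],[-0.05,0,-0.28,-4,1],[-0.05,0,-0.28,-4,1]]

```text
time: 26.5
tcp_pos: [0.4385, 0.0197, 0.3021]
tcp_rot: [-180.0, -0.0, 114.9]
force: [-0.4, 1.4, -0.1]
gripper_width: 0.997
```

```bash
python3 - <<'E'
from h import *
s=get_state();print(s['tcp_pos'],s['tcp_rot'],s['force'])
im=get_image("wrist");sc=get_image("scene");W=cam("wrist",s);S=cam("scene")
for nm,cm,i in(("w",W,im),("s",S,sc)):
    g=i.astype(int);m=((g[:,:,1]>g[:,:,0]+15)&(g[:,:,1]>g[:,:,2]+8)).astype(np.uint8)
    n,l,st,ce=cv2.connectedComponentsWithStats(m)
    for k in range(1,n):
        if st[k,4]>25: print(nm,ce[k].round(1),st[k,4],onplane(cm,[ce[k]],[0,0,1],.039).round(4))
out=np.zeros((600,800,3),np.uint8)
out[:400,:450]=cv2.resize(sc[150:290,190:347],(450,400));out[:263,450:]=cv2.resize(im,(350,263));save(out,"c8")
E
```

```text
[0.43852554 0.01971091 0.30213269] [-1.79963613e+02 -2.99754480e-03  1.14881291e+02] [-0.38661302  1.35247932 -0.06458119]
w [261.3 143.6] 324 [[0.4411 0.047  0.039 ]]
w [226.4 220. ] 247 [[ 0.4425 -0.0831  0.039 ]]
w [366.3 221.6] 348 [[0.6432 0.0069 0.039 ]]
s [237.5 195.1] 53 [[ 0.6661 -0.0547  0.039 ]]
s [305.8 213.3] 40 [[ 0.4413 -0.0873  0.039 ]]
s [282.3 235.3] 50 [[0.4398 0.0434 0.039 ]]
```

View pics/c8.png

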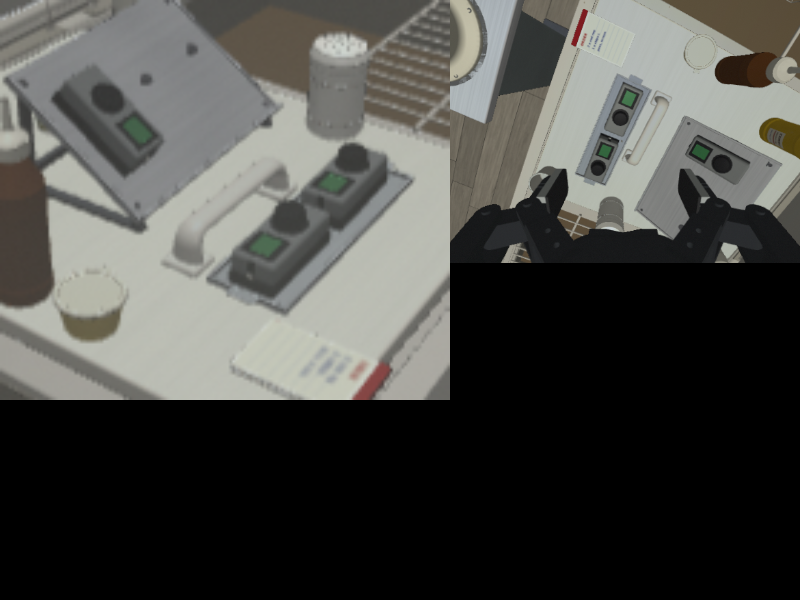

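```bash
python3 -c "
from h import *
print(close_job())"
```

```text
the job is handed in; nothing more can be done
None
```

I pressed all three buttons to their hard stops, at about 21 to 29 N, before taking any timer down. The left timer's button stayed in, so it was left hanging. The middle and right buttons sprang back out, so I slid both timers about 27 mm up the slope, lifted them off, and laid them on their backs in the tray. The job was handed in at about 26.6 s of the 72 s limit.

**Tray:** The last images show both faulty timers lying level in the tray. From the displays I work out their centres at about +64 and −66 mm along tray y and within a few mm of the tray's centre line. The wrist and scene views agree to about 4 mm.

**Board and bystanders:** In the last picture the good timer hangs in its place with its button in. None of the bystanders in view has visibly shifted, and the open gripper is clear of everything.

**Not confirmed or off plan:**
- **Tested-flags:** I never saw them directly. A full press on the middle and right timers is inferred from the hard stop in force and position.
- **First estimate:** My first button heights were about 10 mm too low and were corrected against the board geometry before I pressed.
- **First slide-up:** It stuck about 4 mm short because the timer was pressed against the board. Backing off the board by 2 mm freed it.

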